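# Fit the shorting pin and hold the test coupler on the sloping stud

### The arm

A 7-joint arm with a two-finger parallel gripper is mounted at the origin on a cart in front of the work surface, level with it; the furniture and walls round the work are solid. World frame = base frame: x ahead of the robot, y to its left, z up, the work surface at z = 0. Lengths are in m, angles in degrees, forces in N, time in s.
With the tool pointing down it reaches from about 0.375 to 0.925 m from the base axis. Payload 3.1 kg.
Tool frame: the origin (TCP) lies where the fingers leave the gripper's body, on its centre line; the fingertips stand 73 mm ahead of it and the grasp point (between the pads) lies 54 mm ahead of it (env.nose_length is the distance from the TCP to the fingertips, in m); z points along the fingers, y is the line along which they close (so a half turn about z gives the same grasp; the last joint's range is limited). The gripper opens to 85 mm and grips with 20 to 120 N. Pads are 22 mm wide; open, the fingers measure 114 mm over their backs; the gripper's body (76 mm by 85 mm) begins 54 mm behind the grasp point. The pads swing forward as they close: fully open they stand 13 mm farther back than shut.
Start: joints at [-71.666, 21.939, 2.515, 91.553, -1.026, 66.532, -2.859], TCP at [0.264, 0.594, 0.304] pointing down, gripper open.
Joint ranges: [-149.38, 149.38], [-23.57, 123.04], [-84.95, 90], [0, 143.3], [-89.99, 269.99], [3.08, 112.72], [-163.45, 163.45]. Speed limits (degrees/s): [159.86, 159.86, 180, 180, 180, 180, 180].

### API

Orientations are given as [roll, pitch, yaw] about the fixed x, y, z axes, in that order (R = Rz(yaw) Ry(pitch) Rx(roll)).
In Python, from rig import env gives the robot as it stands.
- The arm moves only by the tool send_rows, never from a script. Its argument "plan" is a list of rows, each a list of 3 entries, a list of its own where there are three numbers: the shift along the tool's x, y, z in mm, then the turn about the tool's z in degrees, then the opening, from 0 (shut) to 1 (fully open). In form: [[[dx, dy, dz], spin, gripper], ...]. A call has 1 to 20 rows; each row shifts and turns the commanded pose from where the row before left it, along the tool's axes as they then stand; what a row does not reach is not made up. A row lasts 1/10 s, in which the tool goes at most 50 mm and 8.59 degrees, less where a joint would pass 70% of its speed; a pose out of reach is approached as far as the arm can. A call is refused whole if a number of a shift passes 50 or a number of a turn 8.59, either way. A call with a gripper value outside its range is refused whole. The fingers move at their own pace and stop on an object; "force" is the grip in N (left out, the last holds). Time passes only in rows, so rows that do not move let the fingers close. It gives the time, the measured TCP pose, the force, the opening and the grip force at its end, in the units of the state.
- env.get_state(): the state, without advancing time (a new reading comes with each control period).
- env.grab_frame(name): name is "scene" or "top"; returns a dict with "frame" (400x640x3 uint8, blue, green, red), "depth" (400x640 float32, m along the optical axis (not along the pixel's ray), 0 where there is no reading), "mtx" (3x3 intrinsics, pixels), "R" (3x3) and "t" (3): a world point X has camera coordinates R X + t. Camera axes: x right, y down, z forward; pixel columns grow to the right and rows downward; lengths in m; the calibration is good to about 2 mm. A picture is of the moment at which its call begins.
- env.hand_in(): hands the job in; it is judged then, once.
The state is a dict: "time": time; "joints": joint angles; "joint_vel": joint speeds; "effort": joint torques, N m; "eef_pos": TCP position; "eef_rot": TCP orientation; "wrist_force": force on the tool from outside, world axes, zero at the start; "wrist_torque": the same for the moment, N m; "grip_width": finger opening in m; "finger_force": force on a finger pad.
Only numpy, scipy, OpenCV 4.12 (cv2) and the standard library are available. Lean on these libraries where they do the work, as an engineer would, in place of code of your own. Each camera call takes 0.05 s, during which the arm holds its last target. There are 200 camera calls.

### The job

Ready the bond tester and hold it for a reading: take the yellow-headed shorting pin from its black rest, push it fully home in the green terminal's opening and let go of it. Then take the steel coupler by its orange grip, press it squarely onto the tilted brass stud until it snaps over the two balls, and on until the red sprung collar is most of the way down. Finish while still gripping the coupler and holding it down against the spring; leave the relay, solder spool and blue tape where they are.

Things in the scene. Friction and masses are not known exactly. Their poses are not given: they have to be found in the camera images.
- test_block: Fixed test block: grey base plate 100 x 180 x 12 mm, with a green terminal 40 x 40 mm (top 42 mm above the bench) on its +y half and a blue block with a sloping top that carries the stud on its -y half. Origin: centre of the plate's underside; z up. The stud leans toward the block's -x side.
- terminal_mouth (a point): Mouth of the terminal's round opening, centre of the green terminal's top, 42 mm above the bench, 45 mm in +y from the block's origin. The opening runs straight down, 8 mm wide with a small chamfer, 27 mm deep.
- stud: Brass stud fixed on the test block's sloping face, leaning 0.436 rad (25 degrees) from vertical. Origin: centre of its foot on the face, 45 mm above the bench, 45 mm in -y from the block's origin; z is the stud's axis, pointing out of the face. Diameter 16 mm; tip at z = 52 mm, tapered to 8 mm over the last 8 mm; dark ring 38 mm across, 4 mm high round the foot.
- stud_balls (a point): Point on the stud's axis at z = 30 mm, between two sprung steel balls that stand out 3.5 mm on its +y and -y sides. The coupler's lip needs about 6 to 9 N to pass them; then they snap out behind it and pull the coupler down, until the coupler's mouth is about 21 mm from the stud's foot.
- collar (a joint): How far the red collar is pushed down along the stud: 0 free (top at 20 mm along the stud's z axis), 0.010 at its stop. Spring: about 2 N at 0, 10 N at the stop; it pushes the coupler back up when that is let go. Here it must be held beyond 0.005; 0.008 is a good aim.
- coupler: Loose steel coupler, about 0.12 kg, standing mouth down on the bench: sleeve 32 mm across, 50 mm tall, with an orange grip on top. Origin: centre of the open mouth; z along its axis toward the grip. The mouth's lip is 18 mm wide inside and 4 mm high; behind it a 24 mm groove up to 26 mm, then a 20 mm guide bore up to 46 mm.
- coupler_grip (a point): Centre of the coupler's orange square grip, 26 x 26 x 36 mm (50 to 86 mm above the mouth), on the coupler's axis; its x and y axes are square to the flats.
- pin_rest: Fixed black rubber block 50 x 50 x 30 mm in which the pin waits upright, in an 8 mm hole at the centre of its top. Origin: centre of the underside.
- pin: Loose shorting pin, 0.03 kg, upright in the rest: brass pin 6 mm in diameter and 22 mm long with a tapered tip, above it a black flange 16 mm across from 22 to 26 mm, then a yellow square head 13 x 13 mm from 26 to 60 mm. Origin: at the brass tip; z along the pin toward the head; x and y square to the head's flats.
- pin_flange (a point): Centre of the underside of the pin's flange, 22 mm above the tip; it rests on the terminal's top when the pin is home.
- relay: Bystander: small plug-in relay 22 x 28 x 40 mm. Origin: centre of its underside.
- spool: Bystander: solder spool, 60 mm across, 38 mm tall. Origin: centre of its underside.
- tape_blue: Bystander: roll of blue tape lying flat, 62 mm across, 15 mm tall. Origin: centre of its underside.

How it is judged (in metres and radians):
On the way, in this order (a step that is already met when the one before it is completed fails the run):
1. the pin is fully home in the terminal (horizontal distance between pin_flange and terminal_mouth below 0.003 m and z of pin_flange in the frame of terminal_mouth below 0.003 m and angle between pin's own z axis and vertical below 0.12 rad), for 0.2 s.
2. the coupler has snapped over the balls of the stud (z of coupler in the frame of stud between 0.005 and 0.0215 m and x of coupler in the frame of stud between -0.003 and 0.003 m and y of coupler in the frame of stud between -0.003 and 0.003 m), for 0.1 s.
At the end, for the whole second after the job is handed in: Pin home in the terminal, untouched (flange within 3 mm of its top and centre, tilt under 0.12 rad). Coupler on the stud, at rest, within 3 mm of its axis and 0.09 rad of square, gripped with over 3 N, collar down more than 5 of its 10 mm (all of step 1 and contact force between each of the arm, the fingers and pin below 0.1 N and x of coupler in the frame of stud between -0.003 and 0.003 m and y of coupler in the frame of stud between -0.003 and 0.003 m and z of coupler in the frame of stud below 0.0165 m and angle between the z axis of coupler and the z axis of stud, either way round below 0.09 rad and value of joint collar above 0.005 m and contact force between the fingers and coupler above 3 N and linear speed of coupler below 0.02 m/s); the arm keeps its last pose, push and grip.
It fails at once if a bystander was moved more than 30 mm (distance of any of relay, spool, tape_blue from where it was at the start of the episode above 0.03 m).
It also fails if it takes over 58 s, if anything falls off the work surface, if the arm or the gripper's body presses on something with over 40 N, if the wrist force passes 120 N, or if a joint passes its speed limit or range.

## Working session

There is one attempt and no reset: what is moved stays moved. The work goes in short steps, Python scripts to look and compute and a tool call to move; the robot and the scene stay as the last step left them, time stands still between calls to the robot, and variables do not carry over. Pictures are saved under pics/ and viewed, at most 10 in all, crops included, and the job is handed in when it is done.

Besides the shell and the picture viewer there is one more tool, called after "Request:" as a command line: name --argument value ..., lists and objects as JSON in quotes. send_rows: Moves the arm, as the interface text tells. Its arguments: {"type":"object","properties":{"plan":{"type":"array","items":{"type":"array"}},"force":{"type":"number"}},"required":["plan"]}

```bash
mkdir -p pics; ls
cat > h.py <<'E'
import numpy as np, cv2, pickle
from scipy.spatial.transform import Rotation as Rn
def snap(name,tag):
    from rig import env
    f=env.grab_frame(name); cv2.imwrite(f'pics/{tag}.png',f['frame']); pickle.dump(f,open(f'{tag}.pkl','wb')); return f
def load(tag): return pickle.load(open(f'{tag}.pkl','rb'))
def plane(f,uv,z):
    uv=np.atleast_2d(np.asarray(uv,float)); K=f['mtx'];R=f['R'];t=np.ravel(f['t'])
    d=(R.T@np.linalg.inv(K)@np.c_[uv,np.ones(len(uv))].T).T; c=-R.T@t
    return c+d*((z-c[2])/d[:,2])[:,None]
def cloud(f):
    v,u=np.mgrid[:400,:640]; Z=f['depth']; K=f['mtx']
    P=np.stack([(u-K[0,2])/K[0,0]*Z,(v-K[1,2])/K[1,1]*Z,Z],-1)
    P=(P-np.ravel(f['t']))@f['R']; P[Z==0]=np.nan
    return P
E
python3 - <<'E'
from h import *
from rig import env
for n in('scene','top'):
    f=snap(n,n+'0'); print(n,-f['R'].T@np.ravel(f['t']),f['R'][2],f['mtx'][0])
print(env.get_state())
E
```

```text
pics
scene [ 0.06784171 -0.61984804  0.77807889] [ 0.44163912  0.59362028 -0.67273312] [434.69806623   0.         322.35734751]
top [ 0.35352799 -0.00613266  1.16904159] [ 0.15302627  0.01627296 -0.98808813] [414.76551747   0.         319.4457531 ]
{'time': 0.1, 'joints': array([-71.66745235,  21.98947447,   2.51208047,  91.64217618,
        -1.02572888,  66.53287805,  -2.85534011]), 'joint_vel': array([-0.00743556, -0.0424179 , -0.00124037, -0.24683727,  0.07709853,
       -0.01249587, -0.16062535]), 'effort': array([ 2.28425874e-03, -4.34729111e+01,  1.02888230e+00, -2.50455987e+01,
        1.07818699e-02,  5.46037030e-03, -1.32703397e-05]), 'eef_pos': array([0.26342837, 0.59345716, 0.30257087]), 'eef_rot': array([-1.79858165e+02,  7.56371834e-03,  1.56071742e+02]), 'wrist_force': array([ 0.02326465,  1.15806446, -0.67839642]), 'wrist_torque': array([-0.00093903,  0.00628808, -0.02513469]), 'finger_force': 0.0, 'grip_width': 0.08536578600666793}
```

View pics/top0.png

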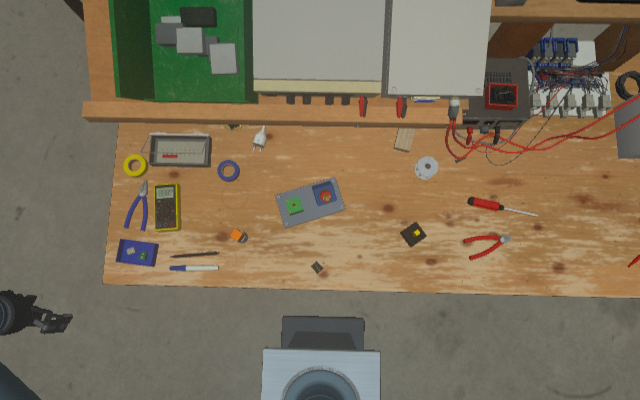

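View pics/scene0.png

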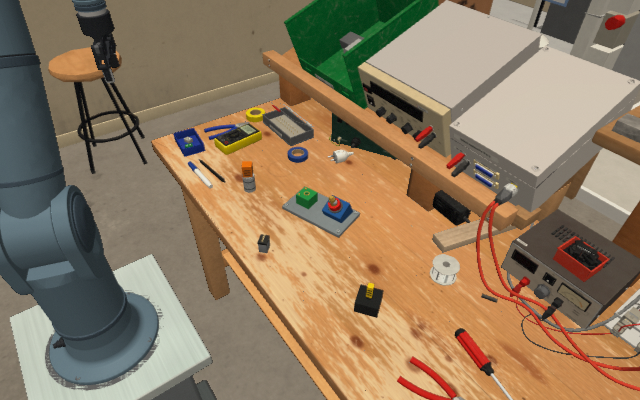

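The top view shows the test block at (310,202), with the green terminal at (295,205) and the stud at (325,195). The coupler is at (239,236), the pin rest at (413,235), the relay at (317,268), the spool at (427,168) and the tape at (228,170). The scene view shows the same layout with the pin upright in its rest at (370,295).

```bash
cat > m.py <<'E'
from h import *
def blobs(f,lo,hi,box,zr):
    hsv=cv2.cvtColor(f['frame'],cv2.COLOR_BGR2HSV); P=cloud(f)
    m=cv2.inRange(hsv,lo,hi)>0; k=np.zeros_like(m); x0,y0,x1,y1=box; k[y0:y1,x0:x1]=1
    m&=k; 
    if zr: m&=(P[...,2]>zr[0])&(P[...,2]<zr[1])
    return m,P
def rect(P2):
    c,s,a=cv2.minAreaRect(P2.astype(np.float32)*1000); return np.round(c,1),np.round(s,1),round(a,1)
E
python3 - <<'E'
from m import *
boxes={'top':dict(block=(265,170,355,235),rest=(395,218,432,252),coup=(222,222,255,248)),
 'scene':dict(block=(275,175,365,238),rest=(350,278,388,320),coup=(235,155,265,197))}
for n in('top','scene'):
    f=load(n+'0');B=boxes[n]
    for nm,lo,hi,b,zr,zp in [('plate',(0,0,60),(180,80,255),'block',(.006,.018),.012),('green',(45,80,60),(80,255,255),'block',(.036,.05),.042),
      ('redcollar',(0,120,60),(8,255,255),'block',None,None),('restTop',(0,0,0),(180,120,70),'rest',(.024,.036),.03),('yellow',(22,120,90),(34,255,255),'rest',(.055,.09),.068),
      ('orange',(5,150,100),(20,255,255),'coup',(.08,.1),.086),('orangeall',(5,150,100),(20,255,255),'coup',None,None)]:
        m,P=blobs(f,lo,hi,B[b],zr)
        if m.sum()<5: print(n,nm,m.sum());continue
        v,u=np.nonzero(m); Q=P[m]; 
        o=[n,nm,m.sum(),'med3d',np.round(np.nanmedian(Q,0),4),'zr',np.round(np.nanpercentile(Q[:,2],[2,98]),3)]
        if zp: o+=['rect',*rect(plane(f,np.c_[u,v],zp)[:,:2])]
        print(*o)
    for nm,(x0,y0,x1,y1) in B.items():
        c=cv2.resize(f['frame'][y0-5:y1+5,x0-5:x1+5],None,fx=5,fy=5,interpolation=cv2.INTER_CUBIC); c=c[:290,:480]; 
        B[nm]=cv2.copyMakeBorder(c,0,290-c.shape[0],0,480-c.shape[1],cv2.BORDER_CONSTANT)
im=[np.hstack([cv2.resize(boxes[n][k],(266,161) ) if k!='block' else cv2.resize(boxes[n][k],(266,161)) for k in('block','rest','coup')]) for n in boxes]
big=np.vstack([cv2.resize(np.vstack(im),(798,322)),np.hstack([cv2.resize(boxes[n]['block'],(399,241)) for n in boxes])])
cv2.imwrite('pics/crops.png',big)
E
```

```text
top plate 1509 med3d [0.5458 0.0482 0.0118] zr [0.007 0.016] rect [554.8  40.9] [ 99.4 179. ] 18.6
top green 177 med3d [0.5401 0.0824 0.042 ] zr [0.038 0.046] rect [540.4  83.4] [40.4 39. ] 17.6
top redcollar 56 med3d [0.5696 0.001  0.0646] zr [0.051 0.076]
top restTop 263 med3d [ 0.469  -0.2432  0.0302] zr [0.026 0.034] rect [ 470.6 -246.7] [46.5 50.2] 36.4
top yellow 24 med3d [ 0.4699 -0.2462  0.0678] zr [0.062 0.072] rect [ 469.3 -246.6] [11.1 13.4] 45.6
top orange 93 med3d [0.4505 0.2298 0.0858] zr [0.082 0.089] rect [451.2 229.3] [25.2 24.6] 58.9
top orangeall 110 med3d [0.4529 0.231  0.0853] zr [-0.002  0.089]
scene plate 1139 med3d [0.5366 0.0278 0.0125] zr [0.007 0.016] rect [552.6  39.8] [104.2 181.4] 18.8
scene green 179 med3d [0.5378 0.0803 0.042 ] zr [0.036 0.046] rect [538.1  82.5] [45.2 45.2] 17.8
scene redcollar 81 med3d [ 0.5601 -0.0113  0.0594] zr [0.045 0.072]
scene restTop 415 med3d [ 0.4637 -0.2522  0.0305] zr [0.025 0.033] rect [ 467.6 -248.7] [53.7 49.1] 37.6
scene yellow 52 med3d [ 0.4671 -0.2487  0.0674] zr [0.057 0.07 ] rect [ 465.9 -249.9] [20.4 12. ] 49.1
scene orange 78 med3d [0.4493 0.2274 0.0863] zr [0.081 0.089] rect [449.3 228.4] [32.6 23.5] 60.9
scene orangeall 659 med3d [0.4818 0.2815 0.0014] zr [-0.002  0.088]
```

View pics/crops.png

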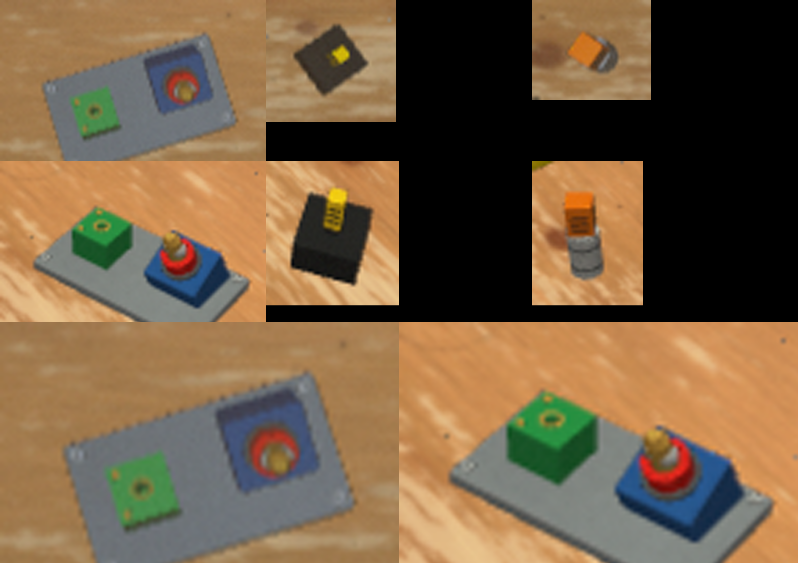

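The crops confirm the layout: the stud leans toward the robot, the pin head is upright and the coupler stands mouth down. The numbers fit the given sizes: plate 99x179 mm at yaw 18.6°, and the terminal 45 mm from the plate centre. The tool can't tilt, so I'll pivot the coupler about the finger axis against a fixed block. First the pin.

```bash
cat > go.py <<'E'
import sys
from h import *
from rig import env
def to(x,y,z,yaw=None):
    s=env.get_state(); r=s['eef_rot']; p=np.array(s['eef_pos']); d=(np.array([x,y,z])-p)*1000
    # spin first, then shift
    sp=0 if yaw is None else -((yaw-r[2]+180)%360-180)
    for tag,yw in(('now',r[2]),('afterspin',r[2]-sp)):
        R=Rn.from_euler('xyz',[180,0,yw],degrees=True).as_matrix(); print(tag,'shift',np.round(R.T@d,1),'spin',round(sp,2))
if __name__=='__main__':
    a=[float(v) for v in sys.argv[1:]]; s=env.get_state()
    print(round(s['time'],2),np.round(s['eef_pos'],4),np.round(s['eef_rot'],2),'j',np.round(s['joints'],1),'w',np.round(s['grip_width'],4)); to(*a)
E
python3 go.py 0.4698 -0.2467 0.25 40
```

```text
0.1 [0.2634 0.5935 0.3026] [-1.7986e+02  1.0000e-02  1.5607e+02] j [-71.7  22.    2.5  91.6  -1.   66.5  -2.9] w 0.0854
now shift [-529.4 -684.2   52.6] spin 116.07
afterspin shift [-382.   776.3   52.6] spin 116.07
```

Request:
send_rows --plan '[[[0,0,0],8.5,0.5],[[0,0,0],8.5,0.5],[[0,0,0],8.5,0.5],[[0,0,0],8.5,0.5],[[0,0,0],8.5,0.5],[[0,0,0],8.5,0.5],[[0,0,0],8.5,0.5],[[0,0,0],8.5,0.5],[[0,0,0],8.5,0.5],[[0,0,0],8.5,0.5],[[0,0,0],8.5,0.5],[[0,0,0],8.5,0.5],[[0,0,0],8.5,0.5],[[0,0,0],5.5,0.5]]'

```text
time: 1.5
eef_pos: [0.2634, 0.5937, 0.3031]
eef_rot: [180.0, 0.1, 39.8]
wrist_force: [-0.2, -0.7, 0.1]
grip_width: 0.043
finger_force: 0.0
```

```bash
python3 go.py 0.4698 -0.2467 0.25 40; python3 go.py 0.47 0.55 0.28
```

```text
1.5 [0.2634 0.5937 0.3031] [1.7995e+02 8.0000e-02 3.9800e+01] j [ -87.    22.9   22.4   92.4   -9.3   66.6 -112.7] w 0.043
now shift [-379.3  777.8   53.1] spin -0.2
afterspin shift [-382.1  776.5   53.1] spin -0.2
1.5 [0.2634 0.5937 0.3031] [1.7995e+02 8.0000e-02 3.9800e+01] j [ -87.    22.9   22.4   92.4   -9.3   66.6 -112.7] w 0.043
now shift [130.7 165.8  23.1] spin 0
afterspin shift [130.7 165.8  23.1] spin 0
```

Request:
send_rows --plan '[[[26,33,4],0,0.5],[[26,33,4],0,0.5],[[26,33,4],0,0.5],[[26,33,4],0,0.5],[[26,33,4],0,0.5]]'

```text
time: 2.0
eef_pos: [0.4705, 0.5509, 0.2829]
eef_rot: [180.0, 0.1, 40.1]
wrist_force: [0.9, 0.1, 1.4]
grip_width: 0.0429
finger_force: 0.0
```

Request:
send_rows --plan '[[[-30,36,2],0,0.5],[[-30,36,2],0,0.5],[[-30,36,2],0,0.5],[[-30,36,2],0,0.5],[[-30,36,2],0,0.5],[[-30,36,2],0,0.5],[[-30,36,2],0,0.5],[[-30,36,2],0,0.5],[[-30,36,2],0,0.5],[[-30,36,2],0,0.5],[[-30,36,2],0,0.5],[[-30,36,2],0,0.5],[[-30,36,2],0,0.5],[[-30,36,2],0,0.5],[[-30,36,2],0,0.5],[[-30,36,2],0,0.5],[[0,0,0],0,0.5],[[0,0,0],0,0.5]]'

```text
time: 3.8
eef_pos: [0.4719, -0.1998, 0.2515]
eef_rot: [-180.0, 0.1, 39.8]
wrist_force: [-0.3, 0.6, -0.7]
grip_width: 0.0427
finger_force: 0.0
```

```bash
python3 go.py 0.4698 -0.2467 0.112 40
python3 - <<'E'
from m import *
# brass/gold checks from first pictures
for n,b in(('top',(310,175,345,212)),('scene',(322,190,352,220))):
    f=load(n+'0'); m,P=blobs(f,(12,90,60),(30,255,255),b,None)
    v,u=np.nonzero(m); Q=P[m]; print(n,m.sum(),np.round(np.nanmedian(Q,0),4)); k=Q[:,2]>.087; print(k.sum(),np.round(np.nanmean(Q[k],0),4),'plane .092', np.round(plane(f,np.c_[u,v][k],.092).mean(0),4) if k.any() else '')
for n,b in(('top',(284,194,304,215)),('scene',(296,185,320,207))):
    f=load(n+'0'); hsv=cv2.cvtColor(f['frame'],cv2.COLOR_BGR2HSV); g=cv2.cvtColor(f['frame'],cv2.COLOR_BGR2GRAY)
    x0,y0,x1,y1=b
    m,P=blobs(f,(12,40,40),(42,255,255),b,(.03,.05)); v,u=np.nonzero(m); q=plane(f,np.c_[u,v],.042)
    k=np.hypot(q[:,0]-.5403,q[:,1]-.0833)<.010; print(n,'ring',k.sum(),np.round(q[k].mean(0),4) if k.any() else '', np.round((q[k].max(0)+q[k].min(0))/2,4) if k.any() else '')
E
```

```text
3.8 [ 0.4719 -0.1998  0.2515] [-1.7997e+02  6.0000e-02  3.9820e+01] j [-25.2  13.7  49.2 115.  -12.3  56.6 -20.1] w 0.0427
now shift [-31.6  34.6 139.5] spin -0.18
afterspin shift [-31.7  34.5 139.5] spin -0.18
top 346 [ 6.219e-01 -2.930e-02  2.000e-04]
20 [ 0.5517 -0.0074  0.0909] plane .092 [ 0.5515 -0.0074  0.092 ]
scene 306 [0.6352 0.064  0.0011]
19 [ 0.5498 -0.0078  0.0905] plane .092 [ 0.5488 -0.0091  0.092 ]
top ring 14 [0.5419 0.084  0.042 ] [0.5421 0.0843 0.042 ]
scene ring 9 [0.54   0.0858 0.042 ] [0.5405 0.0863 0.042 ]
```

Request:
send_rows --plan '[[[-16,17,20],0,0.5],[[-16,18,20],0,0.5],[[0,0,30],0,0.5],[[0,0,30],0,0.5],[[0,0,25],0,0.5],[[0,0,14],0,0.5],[[0,0,0],0,0.5],[[0,0,0],0,0.5]]'

```text
time: 4.6
eef_pos: [0.4715, -0.245, 0.1133]
eef_rot: [180.0, -0.0, 40.1]
wrist_force: [0.9, 0.4, 0.2]
grip_width: 0.0427
finger_force: 0.0
```

```bash
python3 - <<'E'
from m import *
f=snap('scene','s1'); t=snap('top','t1')
a=cv2.resize(f['frame'][235:325,315:425],None,fx=4.5,fy=4.5,interpolation=cv2.INTER_CUBIC)
cv2.imwrite('pics/s1c.png',a)
E
python3 go.py 0.4698 -0.2467 0.112
```

```text
4.7 [ 0.4721 -0.2458  0.1143] [ 1.7987e+02 -1.0000e-01  4.0100e+01] j [-10.9  29.6  40.6 116.9 -28.1  43.2  -2.9] w 0.0427
now shift [-2.3 -0.8  2.3] spin 0
afterspin shift [-2.3 -0.8  2.3] spin 0
```

View pics/s1c.png

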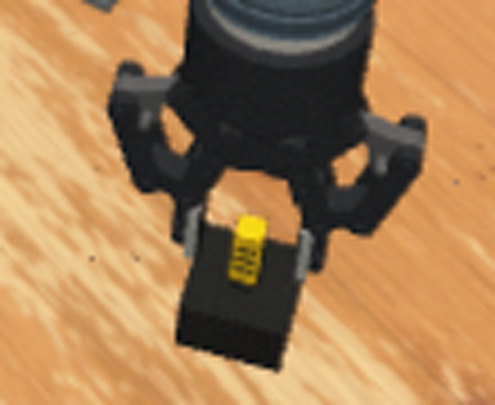

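The yellow head at crop (247,250) is centred between the two pads, with the tips just above the rest. Closing.

Request:
send_rows --plan '[[[-2,-0.5,1.5],0,0.5],[[0,0,0],0,0],[[0,0,0],0,0],[[0,0,0],0,0],[[0,0,0],0,0],[[0,0,0],0,0]]' --force 40

```text
time: 5.3
eef_pos: [0.4692, -0.2468, 0.1119]
eef_rot: [180.0, -0.0, 40.1]
wrist_force: [-1.6, 1.1, 5.5]
grip_width: 0.012
finger_force: 39.8
```

Request:
send_rows --plan '[[[0,0,-10],0,0],[[0,0,-20],0,0],[[0,0,-30],0,0],[[0,0,-30],0,0],[[0,0,-20],0,0],[[0,0,0],0,0],[[0,0,0],0,0]]'

```text
time: 6.0
eef_pos: [0.4689, -0.2463, 0.2214]
eef_rot: [-180.0, -0.0, 40.1]
wrist_force: [0.2, -0.2, -1.3]
grip_width: 0.0122
finger_force: 39.6
```

```bash
python3 - <<'E'
from m import *
f=snap('scene','s2')
x=f['R']@np.array([.47,-.2467,.18])+np.ravel(f['t']); u,v=(f['mtx']@x)[:2]/x[2]; print(u,v); u,v=int(u),int(v)
cv2.imwrite('pics/s2c.png',cv2.resize(f['frame'][v-35:v+45,u-50:u+50],None,fx=5,fy=5,interpolation=cv2.INTER_CUBIC))
E
python3 go.py 0.5408 0.084 0.21
```

```text
375.806868864878 247.7195944041338
6.05 [ 0.4684 -0.246   0.2206] [-1.7991e+02  3.0000e-02  4.0070e+01] j [-18.3  19.3  48.6 114.2 -17.8  54.1 -10.6] w 0.0124
now shift [ 267.8 -205.9   10.6] spin 0
afterspin shift [ 267.8 -205.9   10.6] spin 0
```

View pics/s2c.png

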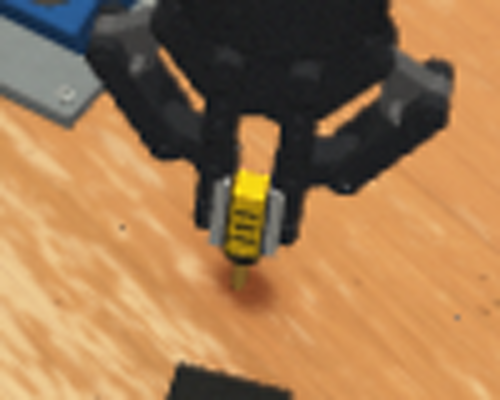

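Pin held upright, with its brass tip visible at crop (240,280). Going over the terminal.

Request:
send_rows --plan '[[[38,-29,0],0,0],[[38,-29,0],0,0],[[38,-29,0],0,0],[[38,-29,0],0,0],[[38,-29,0],0,0],[[38,-29,0],0,0],[[38,-29,0],0,0],[[0,0,10],0,0],[[0,0,20],0,0],[[0,0,20],0,0],[[0,0,0],0,0],[[0,0,0],0,0]]'

```text
time: 7.25
eef_pos: [0.5409, 0.0794, 0.1702]
eef_rot: [-180.0, 0.2, 40.0]
wrist_force: [-0.1, -0.1, -0.3]
grip_width: 0.0124
finger_force: 39.6
```

```bash
python3 go.py 0.5406 0.0838 0.15;  python3 go.py 0.5406 0.0838 0.15|tail -1
python3 - <<'E'
from m import *
from rig import env
f=snap('scene','s3'); p=env.get_state()['eef_pos']; print(p)
hsv=cv2.cvtColor(f['frame'],cv2.COLOR_BGR2HSV); P=cloud(f)
def pr(X): x=f['R']@X+np.ravel(f['t']); return (f['mtx']@x)[:2]/x[2]
print('flange/tip proj',pr(p-[0,0,.082]),pr(p-[0,0,.104]),'head',pr(p-[0,0,.061]),'mouth',pr(np.array([.541,.084,.042])))
m=cv2.inRange(hsv,(22,120,90),(34,255,255))>0; near=np.linalg.norm(P-(p-[0,0,.06]),axis=-1)<.04; m&=near
v,u=np.nonzero(m); print('yellow',len(u),u.mean(),v.mean(),np.round(np.nanmedian(P[m],0),4)); 
for r in range(v.min(),v.max()+1): print(r,u[v==r].min(),u[v==r].max(),end='; ')
u,v=map(int,pr(p-[0,0,.1]))
cv2.imwrite('pics/s3c.png',cv2.resize(f['frame'][v-30:v+30,u-40:u+60],None,fx=7,fy=7,interpolation=cv2.INTER_CUBIC))
E
```

```text
7.25 [0.5409 0.0794 0.1702] [-179.96    0.19   40.03] j [-45.9  24.5  39.7 113.4 -20.4  49.3 -45.1] w 0.0124
now shift [ 2.6 -3.6 20.2] spin 0
afterspin shift [ 2.6 -3.6 20.2] spin 0
afterspin shift [ 2.6 -3.6 20.2] spin 0
[0.54175276 0.07948897 0.17111742]
flange/tip proj [307.88847682 180.18470037] [307.97278978 186.91486695] head [307.80582817 173.58738472] mouth [306.83329584 193.55249169]
yellow 53 306.45283018867923 173.45283018867926 [0.5361 0.0776 0.1139]
167 305 308; 168 305 308; 169 304 308; 170 305 308; 171 305 308; 172 305 308; 173 305 305; 174 305 308; 175 305 308; 176 305 308; 177 305 308; 178 305 307; 179 305 308; 180 305 309;
```

View pics/s3c.png

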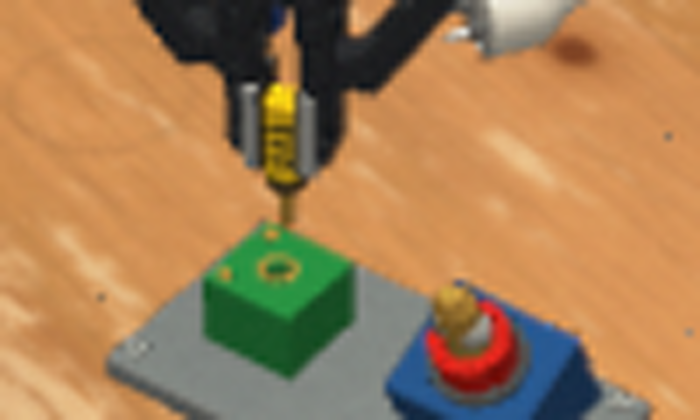

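The brass tip at crop (287,220) sits about 1 px right of the hole at (279,268). The scene view also reads the held pin 1.3 px off the TCP projection. After correcting that bias, both cameras put the mouth near (0.5416, 0.084).

Request:
send_rows --plan '[[[2.7,-3.2,5],0,0],[[0,0,10],0,0],[[0,0,8],0,0],[[0,0,2],0,0],[[0,0,2],0,0],[[0,0,2],0,0],[[0,0,0],0,0]]'

```text
time: 8.0
eef_pos: [0.5416, 0.0843, 0.1421]
eef_rot: [-180.0, 0.0, 40.1]
wrist_force: [-1.8, 0.6, -1.3]
grip_width: 0.012
finger_force: 39.7
```

Request:
send_rows --plan '[[[0,0,3],0,0],[[0,0,3],0,0],[[0,0,3],0,0],[[0,0,0],0,0]]'

```text
time: 8.4
eef_pos: [0.5415, 0.0844, 0.1328]
eef_rot: [-180.0, 0.0, 40.1]
wrist_force: [-1.9, 1.1, -1.9]
grip_width: 0.0119
finger_force: 39.6
```

Request:
send_rows --plan '[[[0,0,3],0,0],[[0,0,3],0,0],[[0,0,2],0,0],[[0,0,2],0,0],[[0,0,0],0,0]]'

```text
time: 8.9
eef_pos: [0.5417, 0.0844, 0.1239]
eef_rot: [-179.9, 0.0, 40.1]
wrist_force: [-3.9, 2.0, 7.3]
grip_width: 0.0122
finger_force: 40.7
```

Request:
send_rows --plan '[[[0,0,1],0,0],[[0,0,0],0,0],[[0,0,0],0,0.45],[[0,0,0],0,0.45],[[0,0,0],0,0.45],[[0,0,-20],0,0.45],[[0,0,-40],0,0.45],[[0,0,-45],0,0.5],[[0,0,-20],0,0.5],[[0,0,0],0,0.5]]'

```text
time: 9.9
eef_pos: [0.5448, 0.084, 0.2511]
eef_rot: [179.8, -0.5, 40.0]
wrist_force: [0.6, 0.2, -0.7]
grip_width: 0.0428
finger_force: 0.0
```

```bash
python3 - <<'E'
from m import *
f=snap('scene','s4')
hsv=cv2.cvtColor(f['frame'],cv2.COLOR_BGR2HSV); P=cloud(f)
m=cv2.inRange(hsv,(22,120,90),(34,255,255))>0; m&=np.linalg.norm(P-[.541,.084,.06],axis=-1)<.05
v,u=np.nonzero(m); print(len(u),u.mean(),v.mean(),np.round(np.nanpercentile(P[m],[3,50,97],axis=0),4))
cv2.imwrite('pics/s4c.png',cv2.resize(f['frame'][160:230,270:370],None,fx=6,fy=6,interpolation=cv2.INTER_CUBIC))
E
python3 go.py 0.451 0.2292 0.24 60; python3 go.py 0.451 0.2292 0.24 -30
```

```text
64 306.015625 187.0625 [[0.5313 0.0763 0.0455]
 [0.5376 0.0819 0.068 ]
 [0.547  0.0894 0.0822]]
9.95 [0.5432 0.0841 0.2489] [179.91  -0.23  40.05] j [-50.2  17.8  43.6 110.3 -14.6  57.2 -50. ] w 0.0426
now shift [  22.8 -170.4    8.9] spin -19.95
afterspin shift [  79.6 -152.4    8.9] spin -19.95
9.95 [0.5432 0.0841 0.2489] [179.91  -0.23  40.05] j [-50.2  17.8  43.6 110.3 -14.6  57.2 -50. ] w 0.0426
now shift [  22.8 -170.4    8.9] spin 70.05
afterspin shift [-152.4  -79.6    8.9] spin 70.05
```

View pics/s4c.png

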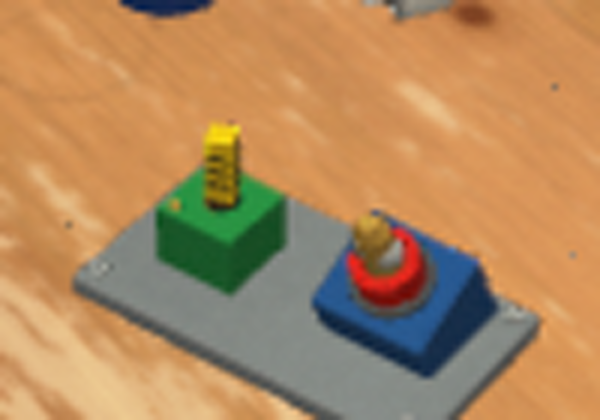

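The pin is home: its head top is at z≈0.081 against an expected 0.080, upright at crop (222,165). Next the coupler.

Request:
send_rows --plan '[[[0,0,0],-8,0.7],[[0,0,0],-8,0.7],[[0,0,0],-4,0.7],[[20,-38,0],0,0.7],[[20,-38,0],0,0.7],[[20,-38,0],0,0.7],[[20,-38,0],0,0.7],[[0,0,0],0,0.7],[[0,0,0],0,0.7]]'

```text
time: 10.85
eef_pos: [0.4484, 0.2302, 0.2455]
eef_rot: [-179.9, 0.2, 60.3]
wrist_force: [0.1, 0.2, -0.3]
grip_width: 0.0598
finger_force: 0.0
```

```bash
python3 go.py 0.451 0.2292 0.126 60
```

```text
10.85 [0.4484 0.2302 0.2455] [-179.95    0.19   60.29] j [-64.   11.1  35.5 115.9  -7.7  55.5 -54.3] w 0.0598
now shift [  0.4   2.7 119.5] spin 0.29
afterspin shift [  0.4   2.7 119.5] spin 0.29
```

Request:
send_rows --plan '[[[0.4,2.7,20],0,0.7],[[0,0,35],0,0.7],[[0,0,35],0,0.7],[[0,0,20],0,0.7],[[0,0,9],0,0.7],[[0,0,0],0,0.7],[[0,0,0],0,0.7]]'

```text
time: 11.55
eef_pos: [0.4537, 0.2277, 0.1289]
eef_rot: [179.9, -0.0, 60.0]
wrist_force: [0.3, -0.2, 0.2]
grip_width: 0.06
finger_force: 0.0
```

Request:
send_rows --plan '[[[0,0,0],0,0],[[0,0,0],0,0],[[0,0,0],0,0],[[0,0,0],0,0],[[0,0,0],0,0],[[0,0,0],0,0]]' --force 25

```text
time: 12.15
eef_pos: [0.4533, 0.229, 0.1293]
eef_rot: [180.0, -0.1, 60.1]
wrist_force: [-1.9, 0.5, 6.0]
grip_width: 0.0255
finger_force: 32.0
```

```bash
python3 go.py 0.451 0.2292 0.126 60
```

```text
12.15 [0.4533 0.229  0.1293] [ 1.7998e+02 -1.0000e-01  6.0080e+01] j [-58.7  23.   31.5 119.5 -17.8  41.9 -45.8] w 0.0255
now shift [-0.9 -2.1  3.3] spin 0.08
afterspin shift [-0.9 -2.1  3.3] spin 0.08
```

Request:
send_rows --plan '[[[0,0,-15],0,0],[[0,0,-40],0,0],[[0,0,-40],0,0],[[0,0,-20],0,0],[[0,0,0],8.3,0],[[0,0,0],8.3,0],[[0,0,0],8.3,0],[[0,0,0],8.3,0],[[0,0,0],8.3,0],[[0,0,0],0,0]]' --force 60

```text
time: 13.15
eef_pos: [0.4522, 0.228, 0.2434]
eef_rot: [180.0, 0.0, 18.6]
wrist_force: [-0.1, -0.7, -1.5]
grip_width: 0.0254
finger_force: 59.2
```

```bash
python3 go.py .6195 .0787 .245 18.6
python3 - <<'E'
from m import *
from rig import env
p=env.get_state()['eef_pos']; print(p)
for n in('scene','top'):
    f=snap(n,n+'5'); hsv=cv2.cvtColor(f['frame'],cv2.COLOR_BGR2HSV); P=cloud(f)
    m=np.linalg.norm(P-(p-[0,0,.1]),axis=-1)<.04; 
    o=(cv2.inRange(hsv,(5,150,100),(20,255,255))>0)&m; g=(hsv[...,1]<70)&m&(P[...,2]<p[2]-.082)
    for q,nm in((o,'orange'),(g,'steel')):
        if q.sum()>5: 
            v,u=np.nonzero(q); print(n,nm,q.sum(),u.mean(),v.mean(),np.round(np.nanpercentile(P[q],[2,50,98],axis=0),4).tolist())
    def pr(X): x=f['R']@X+np.ravel(f['t']); return np.round((f['mtx']@x)[:2]/x[2],1)
    print(n,'proj grip',pr(p-[0,0,.061]),'mid',pr(p-[0,0,.104]),'mouth',pr(p-[0,0,.129]))
E
```

```text
13.15 [0.4522 0.228  0.2434] [1.7999e+02 5.0000e-02 1.8560e+01] j [-69.6  12.4  42.7 116.  -10.2  55.3 -93.2] w 0.0254
now shift [111.1 194.8  -1.6] spin -0.04
afterspin shift [111.  194.8  -1.6] spin -0.04
[0.45216143 0.22795514 0.24343117]
scene orange 31 241.06451612903226 138.83870967741936 [[0.4359, 0.2127, 0.1658], [0.4407, 0.2208, 0.171], [0.4488, 0.2344, 0.1788]]
scene steel 176 245.4375 150.23295454545453 [[0.4362, 0.2109, 0.1169], [0.4452, 0.2154, 0.1395], [0.4603, 0.2291, 0.1599]]
scene proj grip [243.5 132.9] mid [245.4 147.3] mouth [246.4 155.4]
top steel 30 237.13333333333333 234.9 [[0.4376, 0.2113, 0.1197], [0.4446, 0.2134, 0.1378], [0.4568, 0.2228, 0.1574]]
top proj grip [228.  230.4] mid [232.  232.2] mouth [234.1 233.2]
```

Request:
send_rows --plan '[[[22,39,0],0,0],[[22,39,0],0,0],[[22,39,0],0,0],[[22,39,0],0,0],[[23,39,0],0,0],[[0,0,0],0,0],[[0,0,0],0,0]]'

```text
time: 13.95
eef_pos: [0.6203, 0.0767, 0.2431]
eef_rot: [180.0, 0.1, 18.5]
wrist_force: [-0.9, 0.6, -2.0]
grip_width: 0.0252
finger_force: 59.6
```

```bash
python3 go.py .6195 .0787 .134 18.6
```

```text
13.95 [0.6203 0.0767 0.2431] [1.7995e+02 5.0000e-02 1.8450e+01] j [-44.2  27.9  43.1  99.9 -21.4  60.8 -65.2] w 0.0252
now shift [ -0.2  -2.1 109.1] spin -0.15
afterspin shift [ -0.2  -2.1 109.1] spin -0.15
```

Request:
send_rows --plan '[[[0,-2,20],0,0],[[0,0,30],0,0],[[0,0,30],0,0],[[0,0,20],0,0],[[0,0,8],0,0],[[0,0,0],0,0],[[0,0,0],0,0]]' --force 30

```text
time: 14.65
eef_pos: [0.6197, 0.0817, 0.1364]
eef_rot: [-180.0, -0.1, 18.7]
wrist_force: [0.1, 0.3, -1.4]
grip_width: 0.025
finger_force: 59.5
```

Request:
send_rows --plan '[[[-4,0,0],0,0],[[-4,0,0],0,0],[[-4,0,0],0,0],[[-4,0,0],0,0],[[0,0,0],0,0]]' --force 20

```text
time: 15.15
eef_pos: [0.6081, 0.0773, 0.1375]
eef_rot: [179.9, -0.7, 18.6]
wrist_force: [6.5, 2.0, -4.1]
grip_width: 0.0251
finger_force: 59.0
```

Run:
```python
from m import *
from rig import env
p=np.array(env.get_state()['eef_pos']); print(p, ((p[:2]-[.556,.0415])@np.array([[.948,-.319],[.319,.948]])))
f=snap('scene','s6'); x=f['R']@(p-[0,0,.09])+np.ravel(f['t']); u,v=((f['mtx']@x)[:2]/x[2]).astype(int)
cv2.imwrite('pics/s6c.png',cv2.resize(f['frame'][v-45:v+40,u-55:u+55],None,fx=6,fy=6,interpolation=cv2.INTER_CUBIC))
```

```text
[0.60809574 0.07725416 0.13750005] [0.06079234 0.0172764 ]
```

View pics/s6c.png

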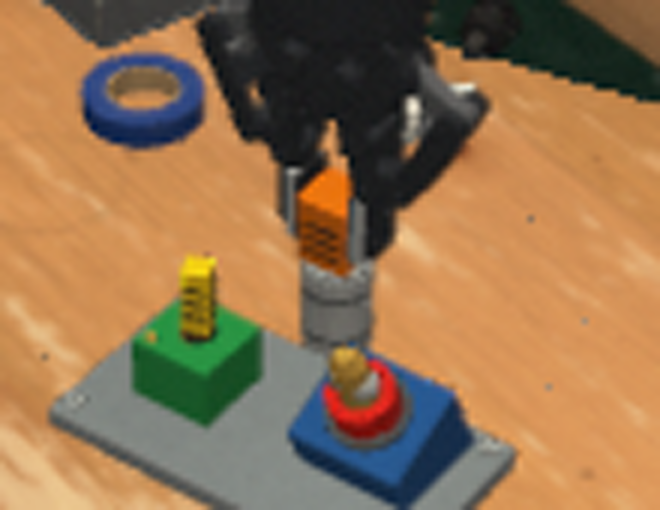

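The coupler is just meeting the plate's rear edge, at crop (337,335). The tape, pin and stud are undisturbed. Pushing on.

Request:
send_rows --plan '[[[-4,0,0],0,0],[[-4,0,0],0,0],[[0,0,0],0,0]]' --force 20

```text
time: 15.5
eef_pos: [0.6015, 0.0751, 0.1383]
eef_rot: [179.9, -0.8, 18.6]
wrist_force: [6.2, 3.0, -2.3]
grip_width: 0.025
finger_force: 59.2
```

```bash
cat > bl.py <<'E'
from m import *
from rig import env
s=env.get_state(); p=np.array(s['eef_pos']); print('block xy',np.round((p[:2]-[.556,.0415])@np.array([[.948,-.319],[.319,.948]]),4),p[2].round(4),'F',np.round(s['wrist_force'],1),'T',np.round(s['wrist_torque'],2),np.round(s['eef_rot'],2),s['finger_force'],s['time'])
E
python3 bl.py
```

```text
block xy [0.0539 0.0174] 0.1383 F [ 6.2  3.  -2.3] T [ 0.7  -1.83  0.05] [179.92  -0.81  18.59] 59.152536392211914 15.5
```

Request:
send_rows --plan '[[[-4,0,0],0,0],[[-4,0,0],0,0],[[-4,0,0],0,0],[[-4,0,0],0,0],[[0,0,0],0,0]]'

```text
time: 16.0
eef_pos: [0.5867, 0.0701, 0.1384]
eef_rot: [179.9, -0.9, 18.6]
wrist_force: [7.6, 3.2, -1.7]
grip_width: 0.025
finger_force: 58.9
```

```bash
python3 bl.py
```

```text
block xy [0.0382 0.0173] 0.1384 F [ 7.6  3.2 -1.7] T [ 0.73 -1.84  0.02] [179.92  -0.85  18.6 ] 58.91347289085388 16.0
```

Request:
send_rows --plan '[[[-4,0,0],0,0],[[0,0,0],0,0],[[0,0,0],0,0]]'

```text
time: 16.3
eef_pos: [0.5827, 0.0688, 0.1381]
eef_rot: [179.9, -0.8, 18.6]
wrist_force: [5.9, 3.2, -2.7]
grip_width: 0.0249
finger_force: 58.6
```

```bash
python3 bl.py
```

```text
block xy [0.034  0.0173] 0.1381 F [ 5.9  3.2 -2.7] T [ 0.77 -1.89 -0.03] [179.91  -0.8   18.6 ] 58.596176505088806 16.3
```

Request:
send_rows --plan '[[[10,0,0],0,0],[[10,0,0],0,0],[[0,0,-30],0,0],[[0,0,-40],0,0],[[0,0,-10],0,0],[[0,0,0],0,0],[[0,0,0],0,0]]' --force 120

```text
time: 17.0
eef_pos: [0.5955, 0.0731, 0.214]
eef_rot: [-180.0, 0.2, 18.6]
wrist_force: [0.0, 0.3, -2.5]
grip_width: 0.0244
finger_force: 117.9
```

```bash
cat > tilt.py <<'E'
import sys
from m import *
from rig import env
tag=sys.argv[1]
s=env.get_state();p=np.array(s['eef_pos']); y=np.radians(s['eef_rot'][2]); X=np.array([np.cos(y),np.sin(y),0]); Y=np.array([np.sin(y),-np.cos(y),0]); print(p)
for n in('scene','top'):
    f=snap(n,tag+n); hsv=cv2.cvtColor(f['frame'],cv2.COLOR_BGR2HSV); P=cloud(f)
    D=P-p; a=D@X; b=D@Y; c=D[...,2]
    m=(np.abs(b)<.02)&(c<-.083)&(c>-.15)&(a>-.03)&(a<.08)&(hsv[...,1]<75)
    Q=np.c_[a[m],b[m],c[m]]; print(n,'steel',len(Q))
    if len(Q)<20: continue
    from scipy.optimize import least_squares
    # cylinder r=16 about axis through (a0,0,-.05) tilted in a-c plane
    def res(q):
        th,a0,b0=q; d=np.array([np.sin(th),0,-np.cos(th)]); w=Q-[a0,b0,-.054]; return np.linalg.norm(w-np.outer(w@d,d),axis=1)-.016
    r=least_squares(res,[.4,0,0],loss='soft_l1',f_scale=.0015); th=r.x[0]; d=np.array([np.sin(th),0,-np.cos(th)])
    L=(Q-[r.x[1],r.x[2],-.054])@d
    print('tilt',np.degrees(th),'a0,b0',r.x[1:]*1000,'axial range',np.percentile(L,[1,99])*1000,'med res',np.median(np.abs(res(r.x)))*1000)
    v,u=np.nonzero(m); v,u=int(v.mean()),int(u.mean())
    cv2.imwrite(f'pics/{tag}{n}c.png',cv2.resize(f['frame'][max(v-45,0):v+40,max(u-50,0):u+50],None,fx=5,fy=5,interpolation=cv2.INTER_CUBIC))
E
python3 tilt.py a; python3 bl.py
```

```text
[0.59548225 0.07311563 0.214006  ]
scene steel 134
tilt 19.8660854360506 a0,b0 [ 3.51952834 -0.685609  ] axial range [26.35849096 72.7494651 ] med res 0.6844323305770003
top steel 0
block xy [0.047  0.0176] 0.2132 F [ 0.9  0.1 -2.5] T [-0.04  0.04 -0.  ] [-179.97    0.26   18.57] 117.93200969696045 17.1
```

View pics/ascenec.png

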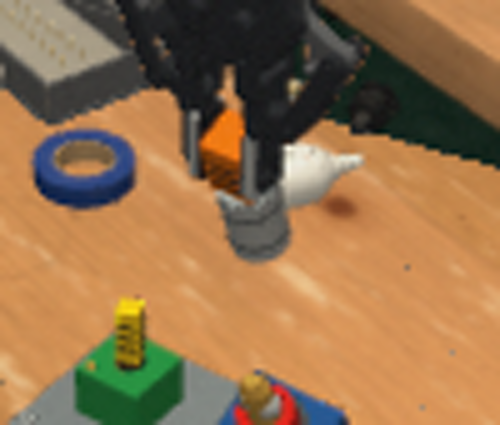

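The coupler hangs tilted in the grip, with its sleeve at crop (255,225) and the mouth swung away from the robot as wanted. Refining the tilt estimate.

Run:
```python
from m import *
from scipy.optimize import least_squares
p=np.array([.59545,.0731,.2136]); y=np.radians(18.6); X=np.array([np.cos(y),np.sin(y),0]); Y=np.array([np.sin(y),-np.cos(y),0])
f=load('ascene'); hsv=cv2.cvtColor(f['frame'],cv2.COLOR_BGR2HSV); P=cloud(f); D=P-p;a=D@X;b=D@Y;c=D[...,2]
o=(cv2.inRange(hsv,(5,150,100),(20,255,255))>0)&(np.abs(b)<.03)&(c<-.03)&(c>-.12)&(np.abs(a)<.05)
O=np.c_[a[o],b[o],c[o]]; print('orange',len(O)); 
# grip face facing robot (-a): plane a = k + s*c
w=np.linalg.svd(O-np.median(O,0))[2][2]; print('orange normal',w,np.median(O,0)*1000)
for lo in(-.083,-.09,-.095,-.1):
    m=(np.abs(b)<.02)&(c<lo)&(c>-.15)&(a>-.03)&(a<.08)&(hsv[...,1]<75); Q=np.c_[a[m],b[m],c[m]]
    for fix in(None,0,.002):
        def res(q):
            th,a0,b0=q; a0=a0 if fix is None else fix; d=np.array([np.sin(th),0,-np.cos(th)]); w=Q-[a0,b0,-.054]; return np.linalg.norm(w-np.outer(w@d,d),axis=1)-.016
        r=least_squares(res,[.4,0,0],loss='soft_l1',f_scale=.001); print(lo,len(Q),fix,np.degrees(r.x[0]).round(1),(r.x[1:]*1000).round(1),(np.abs(res(r.x)).mean()*1000).round(2))
# silhouette: row-wise column extents of sleeve
m=(np.abs(b)<.025)&(c<-.095)&(c>-.15)&(a>-.03)&(a<.08)&(hsv[...,1]<75); v,u=np.nonzero(m)
V=np.unique(v); mid=np.array([(u[v==r].min()+u[v==r].max())/2 for r in V]); wd=[u[v==r].max()-u[v==r].min() for r in V]; print(V,mid,wd)
def pr(x): x=f['R']@x+np.ravel(f['t']); return (f['mtx']@x)[:2]/x[2]
for th in(0,18,20,22,25,28):
    t=np.radians(th); d=np.sin(t)*X-np.cos(t)*np.array([0,0,1]); q=[pr(p-[0,0,.054]+l*d) for l in(.035,.055,.07)]; print(th,np.round(q,1).tolist())
```

```text
orange 94
orange normal [-0.68692633 -0.72665708  0.01008535] [ -5.60495414  -3.2314139  -45.87905939]
-0.083 132 None 19.5 [ 4.  -0.7] 0.88
-0.083 132 0 23.6 [ 0.  -0.8] 1.03
-0.083 132 0.002 21.6 [-6.2 -0.7] 0.93
-0.09 105 None 20.0 [ 3.5 -0.8] 0.86
-0.09 105 0 23.4 [12.4 -0.8] 0.95
-0.09 105 0.002 21.5 [ 0.8 -0.8] 0.87
-0.095 91 None 19.2 [ 4.4 -0.9] 0.84
-0.095 91 0 23.3 [-0.1 -0.9] 0.93
-0.095 91 0.002 21.4 [ 0.  -0.9] 0.87
-0.1 78 None 19.6 [ 3.9 -0.8] 0.81
-0.1 78 0 23.2 [-3.1 -0.8] 0.88
-0.1 78 0.002 21.4 [-6.1 -0.8] 0.83
[162 163 164 165 166 167 168 169 170 171 172] [337.  337.  331.5 331.5 332.  332.5 332.5 332.5 332.5 332.  331.5] [np.int64(0), np.int64(0), np.int64(11), np.int64(11), np.int64(12), np.int64(11), np.int64(11), np.int64(11), np.int64(9), np.int64(8), np.int64(5)]
0 [[326.9, 162.6], [326.8, 169.0], [326.7, 173.7]]
18 [[329.4, 160.0], [330.6, 164.9], [331.5, 168.4]]
20 [[329.7, 159.6], [331.0, 164.3], [332.0, 167.7]]
22 [[330.0, 159.3], [331.5, 163.7], [332.5, 167.0]]
25 [[330.3, 158.7], [332.1, 162.9], [333.3, 165.9]]
28 [[330.7, 158.1], [332.6, 162.0], [334.0, 164.8]]
```

Request:
send_rows --plan '[[[2,0,30],0,0],[[0,0,30],0,0],[[0,0,15],0,0],[[0,0,0],0,0],[[-4,0,0],0,0],[[-4,0,0],0,0],[[-4,0,0],0,0],[[-4,0,0],0,0],[[-4,0,0],0,0],[[0,0,0],0,0]]' --force 60

```text
time: 18.1
eef_pos: [0.5805, 0.0676, 0.142]
eef_rot: [-180.0, -0.2, 18.6]
wrist_force: [0.4, 0.9, 4.2]
grip_width: 0.0241
finger_force: 118.5
```

```bash
python3 bl.py
```

```text
block xy [0.0315 0.0169] 0.142 F [0.4 0.9 4.2] T [ 0.21 -0.19  0.07] [-179.98   -0.18   18.56] 118.52360486984253 18.1
```

Request:
send_rows --plan '[[[12,0,-5],0,0],[[12,0,0],0,0],[[0,0,0],0,0],[[0,0,0],0,0]]'

```text
time: 18.5
eef_pos: [0.6018, 0.0751, 0.1447]
eef_rot: [-180.0, 0.1, 18.6]
wrist_force: [-0.4, 1.3, -1.4]
grip_width: 0.0244
finger_force: 118.1
```

```bash
python3 bl.py
```

```text
block xy [0.0541 0.0172] 0.1447 F [-0.4  1.3 -1.4] T [-0.02  0.04  0.01] [-1.80e+02  1.20e-01  1.86e+01] 118.10994386672974 18.5
```

Request:
send_rows --plan '[[[0,0,6],0,0],[[0,0,4.5],0,0],[[0,0,0],0,0],[[-4,0,0],0,0],[[-4,0,0],0,0],[[-4,0,0],0,0],[[-4,0,0],0,0],[[-4,0,0],0,0],[[-3,0,0],0,0],[[0,0,0],0,0]]'

```text
time: 19.5
eef_pos: [0.5841, 0.069, 0.1367]
eef_rot: [179.9, -0.6, 18.6]
wrist_force: [5.9, 2.1, -1.5]
grip_width: 0.0241
finger_force: 117.9
```

```bash
python3 bl.py
```

```text
block xy [0.0354 0.0171] 0.1367 F [ 5.9  2.1 -1.5] T [ 0.51 -1.48  0.04] [179.91  -0.59  18.59] 117.85505533218384 19.5
```

Request:
send_rows --plan '[[[-4,0,0],0,0],[[-3,0,0],0,0],[[-2,0,0],0,0],[[0,0,0],0,0]]'

```text
time: 19.9
eef_pos: [0.5807, 0.0682, 0.1381]
eef_rot: [179.7, -1.3, 18.6]
wrist_force: [13.7, 5.1, -9.8]
grip_width: 0.0243
finger_force: 116.8
```

```bash
python3 bl.py
```

```text
block xy [0.0319 0.0175] 0.1381 F [13.7  5.1 -9.8] T [ 1.14 -3.65 -0.  ] [179.74  -1.34  18.65] 116.82212948799133 19.9
```

Request:
send_rows --plan '[[[-3,0,0],0,0],[[-2,0,0],0,0],[[0,0,0],0,0]]'

```text
time: 20.2
eef_pos: [0.5788, 0.0676, 0.1402]
eef_rot: [179.7, -1.7, 18.7]
wrist_force: [14.7, 4.7, -3.5]
grip_width: 0.0243
finger_force: 117.7
```

```bash
python3 bl.py
```

```text
block xy [0.0299 0.0175] 0.1402 F [14.7  4.7 -3.5] T [ 1.48 -3.98  0.04] [179.73  -1.72  18.67] 117.68988847732544 20.2
```

Request:
send_rows --plan '[[[-2,0,1],0,0],[[-2,0,1],0,0],[[0,0,0],0,0]]'

```text
time: 20.5
eef_pos: [0.5777, 0.0672, 0.1399]
eef_rot: [179.7, -2.1, 18.7]
wrist_force: [16.9, 6.3, -0.9]
grip_width: 0.0247
finger_force: 118.1
```

```bash
python3 bl.py
```

```text
block xy [0.0287 0.0174] 0.1399 F [16.9  6.3 -0.9] T [ 1.8  -4.57 -0.03] [179.71  -2.08  18.68] 118.11574101448059 20.5
```

Request:
send_rows --plan '[[[10,0,0],0,0],[[15,0,-5],0,0],[[0,0,-30],0,0],[[0,0,-40],0,0],[[0,0,0],0,0],[[0,0,0],0,0]]'

```text
time: 21.1
eef_pos: [0.5872, 0.0698, 0.2089]
eef_rot: [-180.0, -0.1, 18.6]
wrist_force: [-1.0, 0.4, -0.8]
grip_width: 0.0246
finger_force: 117.9
```

```bash
python3 bl.py; python3 tilt.py b; python3 tilt.py c
```

```text
block xy [0.0386 0.0168] 0.2089 F [-1.   0.4 -0.8] T [-0.02 -0.03  0.  ] [-1.7997e+02 -8.0000e-02  1.8560e+01] 117.89051055908203 21.1
[0.58721733 0.06976541 0.20887822]
scene steel 130
tilt 19.634174757953737 a0,b0 [ 4.148858   -0.71938347] axial range [27.80178979 74.40575258] med res 0.67152512037719
top steel 0
[0.58570359 0.06994497 0.20667549]
scene steel 131
tilt 19.415773145307412 a0,b0 [ 3.9229661  -0.46679148] axial range [26.65787138 73.16779055] med res 0.6870681176003972
top steel 0
```

Request:
send_rows --plan '[[[0,0,0],0,0.25],[[0,0,0],0,0.25]]' --force 30

```text
time: 21.5
eef_pos: [0.5865, 0.0698, 0.207]
eef_rot: [180.0, 0.1, 18.6]
wrist_force: [-0.8, -0.5, -0.2]
grip_width: 0.024
finger_force: 117.9
```

Request:
send_rows --plan '[[[0,0,0],0,0.29],[[0,0,0],0,0.29]]'

```text
time: 21.7
eef_pos: [0.587, 0.0699, 0.2077]
eef_rot: [180.0, 0.0, 18.6]
wrist_force: [-0.1, 0.5, -1.6]
grip_width: 0.0254
finger_force: 64.7
```

Request:
send_rows --plan '[[[0,0,0],0,0.295],[[0,0,0],0,0.295]]'

```text
time: 21.9
eef_pos: [0.5871, 0.0699, 0.2079]
eef_rot: [180.0, -0.0, 18.6]
wrist_force: [0.8, -0.9, -0.6]
grip_width: 0.0254
finger_force: 42.4
```

Request:
send_rows --plan '[[[12,0,0],0,0.295],[[0,0,30],0,0.295],[[0,0,30],0,0.295],[[0,0,11],0,0.295],[[0,0,0],0,0.295],[[-5,0,0],0,0.295],[[-5,0,0],0,0.295],[[-5,0,0],0,0.295],[[0,0,0],0,0.295]]'

```text
time: 22.8
eef_pos: [0.585, 0.0688, 0.1383]
eef_rot: [180.0, -0.2, 18.5]
wrist_force: [1.7, -0.3, -0.2]
grip_width: 0.0253
finger_force: 42.7
```

```bash
python3 bl.py
```

```text
block xy [0.0362 0.0166] 0.1383 F [ 1.7 -0.3 -0.2] T [-0.06 -0.33 -0.04] [179.99  -0.22  18.53] 42.654778361320496 22.8
```

Contact is beginning at block x of about 36.

Request:
send_rows --plan '[[[-3,0,1],0,0.295],[[-3,0,1],0,0.295],[[-2,0,0],0,0.295],[[0,0,0],0,0.295]]'

```text
time: 23.2
eef_pos: [0.5805, 0.0674, 0.1373]
eef_rot: [179.9, -0.6, 18.6]
wrist_force: [5.8, 0.5, 3.0]
grip_width: 0.0254
finger_force: 43.1
```

```bash
python3 bl.py
```

```text
block xy [0.0315 0.0168] 0.1373 F [5.8 0.5 3. ] T [ 0.34 -1.4   0.04] [179.92  -0.57  18.59] 43.11570346355438 23.2
```

Request:
send_rows --plan '[[[-2,0,0],0,0.295],[[0,0,0],0,0.295]]'

```text
time: 23.4
eef_pos: [0.5786, 0.0669, 0.1369]
eef_rot: [179.9, -0.6, 18.6]
wrist_force: [6.5, 1.6, 1.8]
grip_width: 0.0257
finger_force: 43.0
```

```bash
python3 bl.py
```

```text
block xy [0.0295 0.0169] 0.1369 F [6.5 1.6 1.8] T [ 0.41 -1.55  0.03] [179.9   -0.57  18.59] 42.9890638589859 23.4
```

Request:
send_rows --plan '[[[10,0,0],0,0.295],[[10,0,-5],0,0.295],[[0,0,-30],0,0.295],[[0,0,-40],0,0.295],[[0,0,0],0,0.295],[[0,0,0],0,0.295]]'

```text
time: 24.0
eef_pos: [0.5937, 0.0722, 0.2102]
eef_rot: [-180.0, 0.0, 18.6]
wrist_force: [0.1, 0.4, -1.9]
grip_width: 0.0255
finger_force: 42.6
```

```bash
python3 bl.py; python3 tilt.py d; python3 tilt.py e
```

```text
block xy [0.0455 0.017 ] 0.2102 F [ 0.1  0.4 -1.9] T [ 0.02  0.01 -0.02] [-1.7998e+02  2.0000e-02  1.8570e+01] 42.58234620094299 24.0
[0.59371351 0.07216754 0.2102165 ]
scene steel 124
tilt 23.288602433796683 a0,b0 [ 4.8480312  -0.79711237] axial range [25.35206163 71.8625384 ] med res 0.5459575431671846
top steel 0
[0.5922265  0.07229577 0.20817039]
scene steel 118
tilt 23.19400676083715 a0,b0 [ 4.5289847  -0.75657644] axial range [25.77666495 72.92492446] med res 0.7843488881146242
top steel 0
```

Request:
send_rows --plan '[[[0,0,-40],0,0.295],[[0,0,-10],0,0.295],[[-26,16,0],0,0.295],[[-26,16,0],0,0.295],[[-26,16,0],0,0.295],[[-26,16,0],0,0.295],[[0,0,0],0,0.295],[[0,0,0],0,0.295]]'

```text
time: 25.0
eef_pos: [0.5148, -0.0222, 0.2593]
eef_rot: [-179.9, 0.0, 18.4]
wrist_force: [-0.0, 0.6, -2.0]
grip_width: 0.0255
finger_force: 42.5
```

```bash
python3 go.py .5079 -.0221 .235 18.6
```

```text
25.0 [ 0.5148 -0.0222  0.2593] [-1.7994e+02  3.0000e-02  1.8450e+01] j [-46.5  13.5  50.2 114.3 -12.3  57.6 -61.9] w 0.0255
now shift [-6.5 -2.3 24.3] spin -0.15
afterspin shift [-6.5 -2.3 24.3] spin -0.15
```

Request:
send_rows --plan '[[[-6.5,-2.3,12],0,0.295],[[0,0,12],0,0.295],[[0,0,0],0,0.295],[[0,0,0],0,0.295]]'

```text
time: 25.4
eef_pos: [0.5083, -0.021, 0.2349]
eef_rot: [180.0, 0.1, 18.6]
wrist_force: [-0.1, 0.4, -0.8]
grip_width: 0.0259
finger_force: 42.5
```

```bash
cat > rel.py <<'E'
import sys
from m import *
from scipy.optimize import least_squares
from rig import env
p=np.array(env.get_state()['eef_pos']); y=np.radians(18.6); X=np.array([np.cos(y),np.sin(y),0]); Y=np.array([np.sin(y),-np.cos(y),0]); Z=np.array([0,0,1.])
F=np.array([.5701,-.0012,.045])
B=np.stack([X,Y,Z]); T=np.radians(25); Rt=np.array([[np.cos(T),0,np.sin(T)],[0,1,0],[-np.sin(T),0,np.cos(T)]]) # rows: stud x,y,z in block
def stud(P): return (P-F)@B.T@Rt.T
fits=lambda Q,r,g=0.0012: least_squares(lambda q: np.hypot(Q[:,0]-q[0],Q[:,1]-q[1])-r,[0,0],loss='soft_l1',f_scale=g).x*1000
for tg in('scene0','s4'):
    f=load(tg); S=stud(cloud(f)); m=(np.hypot(S[...,0],S[...,1])<.014)&(S[...,2]>.024)&(S[...,2]<.044); print('stud',tg,m.sum(),fits(S[m],.008), 'tip z',np.nanmax(S[(np.hypot(S[...,0],S[...,1])<.014)&(S[...,2]<.07)][:,2]))
f=snap('scene',sys.argv[1]); hsv=cv2.cvtColor(f['frame'],cv2.COLOR_BGR2HSV); S=stud(cloud(f)); tz=stud(p)
print('tcp in stud',tz*1000)
m=(np.hypot(S[...,0],S[...,1])<.03)&(S[...,2]>.06)&(S[...,2]<.14)&(hsv[...,1]<75)
s=S[m]; lo=np.nanpercentile(s[:,2],2); print('sleeve',len(s),'mouth s',lo*1000); k=(s[:,2]<lo+.042); s=s[k]; print('par fit',fits(s,.016))
r=least_squares(lambda q: np.hypot((s[:,0]-q[0]-q[2]*(s[:,2]-lo)),s[:,1]-q[1])-.016,[0,0,0],loss='soft_l1',f_scale=.001).x; print('slope fit mouth xy',r[:2]*1000,'slope deg',np.degrees(r[2]))
E
python3 rel.py f
```

```text
stud scene0 34 [ 0.2275331 -0.3923694] tip z 0.05421190558271164
stud s4 36 [ 0.63372069 -0.59890239] tip z 0.052609104624170885
tcp in stud [ 21.47219193  -0.90640103 199.5030482 ]
sleeve 153 mouth s 76.75073405953373
par fit [ 1.21397044 -1.35985395]
slope fit mouth xy [ 0.62191333 -1.36830146] slope deg 1.6667679634943313
```

Request:
send_rows --plan '[[[4,0.9,9],0,0.295],[[4.2,0,9],0,0.295],[[4,0,9],0,0.295],[[0,0,0],0,0.295],[[0,0,0],0,0.295]]'

```text
time: 25.95
eef_pos: [0.5203, -0.0186, 0.2083]
eef_rot: [180.0, 0.1, 18.6]
wrist_force: [0.2, 0.2, -1.0]
grip_width: 0.0251
finger_force: 42.5
```

```bash
python3 bl.py; python3 rel.py g|tail -4
```

```text
block xy [-0.053  -0.0456] 0.2083 F [ 0.2  0.2 -1. ] T [0.08 0.1  0.03] [1.7998e+02 8.0000e-02 1.8560e+01] 42.46659457683563 25.95
tcp in stud [ 21.21063874   0.58593957 170.29082513]
sleeve 234 mouth s 61.308509189592314
par fit [ 1.38005892 -0.06231559]
slope fit mouth xy [ 0.50349258 -0.08135459] slope deg 3.057790081910476
```

Request:
send_rows --plan '[[[2,0,4.2],0,0.295],[[2,0,4.2],0,0.295],[[1.9,0,4.2],0,0.295],[[0,0,0],0,0.295]]'

```text
time: 26.4
eef_pos: [0.5258, -0.0161, 0.1957]
eef_rot: [-180.0, 0.1, 18.6]
wrist_force: [-1.4, 1.0, -1.3]
grip_width: 0.0255
finger_force: 42.5
```

```bash
python3 bl.py
```

```text
block xy [-0.047 -0.045] 0.1957 F [-1.4  1.  -1.3] T [0.4  0.42 0.1 ] [-1.7996e+02  6.0000e-02  1.8590e+01] 42.50947594642639 26.4
```

Request:
send_rows --plan '[[[1.3,0,2.7],0,0.295],[[1.3,0,2.7],0,0.295],[[1.3,0,2.7],0,0.295],[[1.3,0,2.7],0,0.295],[[0,0,0],0,0.295]]'

```text
time: 26.9
eef_pos: [0.5309, -0.0142, 0.1852]
eef_rot: [-179.9, 0.0, 18.6]
wrist_force: [-2.7, 2.9, 0.5]
grip_width: 0.0253
finger_force: 42.7
```

```bash
python3 bl.py;python3 rel.py i|tail -4
```

```text
block xy [-0.0416 -0.0448] 0.1852 F [-2.7  2.9  0.5] T [0.93 0.66 0.1 ] [-1.7994e+02  5.0000e-02  1.8600e+01] 42.65702784061432 26.9
tcp in stud [ 21.79900717  -0.163788   144.47616942]
sleeve 281 mouth s 63.517538113926214
par fit [-1.46856258  4.53259505]
slope fit mouth xy [3.91159894 2.53066704] slope deg -18.811616978590497
```

Request:
send_rows --plan '[[[0.8,-0.5,1.8],0,0.295],[[0.8,-0.5,1.8],0,0.295],[[0.8,0,1.8],0,0.295],[[0,0,0],0,0.295]]'

```text
time: 27.35
eef_pos: [0.5329, -0.0134, 0.1803]
eef_rot: [-180.0, 0.0, 18.6]
wrist_force: [-4.7, 2.8, 3.3]
grip_width: 0.0252
finger_force: 43.3
```

```bash
cat >> bl.py <<'E'
F=np.array([.5701,-.0012,.045]);y=np.radians(18.6); B=np.array([[np.cos(y),np.sin(y),0],[np.sin(y),-np.cos(y),0],[0,0,1]]); T=np.radians(25); Rt=np.array([[np.cos(T),0,np.sin(T)],[0,1,0],[-np.sin(T),0,np.cos(T)]])
print('tcp stud',np.round(Rt@B@(p-F)*1000,1),'F stud',np.round(Rt@B@s['wrist_force'],1))
E
python3 bl.py
```

```text
block xy [-0.0394 -0.0446] 0.1803 F [-4.7  2.8  3.3] T [0.81 0.97 0.15] [-1.7998e+02  3.0000e-02  1.8550e+01] 43.28163385391235 27.35
tcp stud [ 21.7  -0.3 139.1] F stud [-1.8 -4.1  4.5]
```

Request:
send_rows --plan '[[[0.8,-1,1.8],0,0.295],[[0.9,0,2],0,0.295],[[0,0,0],0,0.295],[[0,0,0],0,0.295]]'

```text
time: 27.75
eef_pos: [0.5342, -0.0129, 0.1774]
eef_rot: [-180.0, 0.0, 18.5]
wrist_force: [-7.3, 2.6, 9.7]
grip_width: 0.0253
finger_force: 43.8
```

```bash
python3 bl.py
```

```text
block xy [-0.0381 -0.0446] 0.1774 F [-7.3  2.6  9.7] T [0.6  1.44 0.18] [-1.7998e+02  4.0000e-02  1.8500e+01] 43.751776814460754 27.75
tcp stud [ 21.7  -0.4 136. ] F stud [-1.4 -4.9 11.4]
```

```bash
cat > fin.py <<'E'
import sys
exec(open('rel.py').read().split("f=snap")[0])
f=snap('scene',sys.argv[1]); hsv=cv2.cvtColor(f['frame'],cv2.COLOR_BGR2HSV); S=stud(cloud(f))
rad=np.hypot(S[...,0],S[...,1])
m=(rad<.022)&(S[...,2]>.018)&(S[...,2]<.058)&(hsv[...,1]<75); s=S[m]; print('sleeve',m.sum(),fits(s,.016))
r=least_squares(lambda q: np.hypot(s[:,0]-q[0]-q[2]*(s[:,2]-.03),s[:,1]-q[1]-q[3]*(s[:,2]-.03))-.016,[0]*4,loss='soft_l1',f_scale=.001).x; print('xy at 30',r[:2]*1000,'slopes deg',np.degrees(r[2:]))
o=(cv2.inRange(hsv,(5,150,100),(20,255,255))>0)&(rad<.03)&(S[...,2]>.03); print('orange z pct',o.sum(),np.nanpercentile(S[o][:,2],[2,10,50,98])*1000)
red=(cv2.inRange(hsv,(0,120,60),(6,255,255))>0)&(rad<.025)&(S[...,2]<.04); print('red z',red.sum(), np.nanpercentile(S[red][:,2],[5,50,95])*1000 if red.any() else '')
v,u=np.nonzero(m); v,u=int(v.mean()),int(u.mean())
cv2.imwrite(f'pics/{sys.argv[1]}c.png',cv2.resize(f['frame'][v-40:v+35,u-60:u+40],None,fx=7,fy=7,interpolation=cv2.INTER_CUBIC))
E
python3 fin.py k
```

```text
stud scene0 34 [ 0.2275331 -0.3923694] tip z 0.05421190558271164
stud s4 36 [ 0.63372069 -0.59890239] tip z 0.052609104624170885
sleeve 105 [ 1.86394722 -1.0021635 ]
xy at 30 [ 1.58458234 -0.9291832 ] slopes deg [ 1.7420497  -0.40435516]
orange z pct 97 [ 84.82181093  92.98687748  96.70533765 100.3598643 ]
red z 5 [5.61911021 7.8370071  9.97473618]
```

View pics/kc.png

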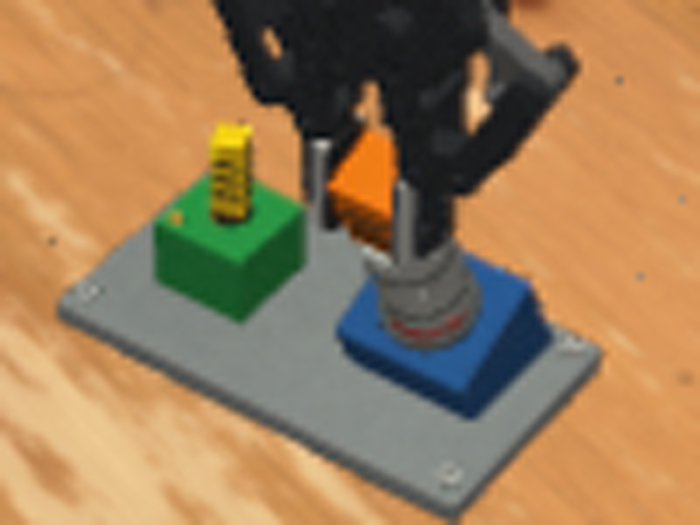

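The coupler is seated square over the stud, at crop (430,300). Only a thin red sliver of collar shows at (430,328), and the pin is still upright at (232,175). The fit gives 1.7° off square, about 1 mm off axis and the mouth about 13 mm from the foot. I'll check that it holds steady, then hand in.

Request:
send_rows --plan '[[[0.3,0,0.6],0,0.295],[[0,0,0],0,0.295],[[0,0,0],0,0.295],[[0,0,0],0,0.295],[[0,0,0],0,0.295]]'

```text
time: 28.3
eef_pos: [0.5342, -0.013, 0.1773]
eef_rot: [-179.9, 0.1, 18.5]
wrist_force: [-9.5, 1.6, 13.7]
grip_width: 0.0254
finger_force: 44.5
```

```bash
python3 bl.py; python3 fin.py l|tail -4; python3 bl.py|tail -1; python3 -c "
from rig import env
print(env.hand_in())"
```

```text
block xy [-0.038  -0.0447] 0.1773 F [-9.5  1.6 13.7] T [0.63 1.89 0.09] [-1.7994e+02  7.0000e-02  1.8490e+01] 44.49396193027496 28.3
tcp stud [ 21.7  -0.3 135.9] F stud [-1.9 -4.6 16. ]
sleeve 103 [ 1.82942833 -1.00791696]
xy at 30 [ 1.70551463 -1.01021656] slopes deg [ 0.92522017 -0.03581653]
orange z pct 97 [78.57582984 93.10388597 96.09065237 99.98754444]
red z 5 [6.43198754 8.45469859 8.8928003 ]
tcp stud [ 21.7  -0.3 135.9] F stud [-2.3 -3.8 16.2]
the job is handed in; nothing more can be done
None
```

I handed the job in at about 28 s. The pin is home in the terminal and released, and the coupler is snapped on and held down with about a 44 N grip. By my measurements it sits about 1° off square and 1 to 2 mm off axis. The push of about 16 N suggests the collar is at or near its stop. No verdict was returned at hand-in.

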